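# Ready the test box and hold its sprung cover

## Robot

A 6-joint arm with a two-finger parallel gripper is mounted at the origin on the work surface. World frame = base frame: x ahead of the robot, y to its left, z up, the work surface at z = 0. Lengths are in m, angles in rad, forces in N, time in s.
With the tool pointing down it reaches from about 0.375 to 0.825 m from the base axis. Payload 5.5 kg.
Tool frame: the origin (TCP) lies midway between the tips of the shut fingers; the grasp point (between the pads) lies 19 mm behind it (bot.hold_point_z is the distance from the TCP to the grasp point, in m); z points along the fingers, y is the line along which they close (so a half turn about z gives the same grasp; the last joint's range is limited). The gripper opens to 85 mm and grips with 20 to 120 N. Pads are 22 mm wide; open, the fingers measure 114 mm over their backs; the gripper's body (76 mm by 85 mm) begins 54 mm behind the grasp point. The pads swing forward as they close: fully open they stand 13 mm farther back than shut.
Start: joints at [1.121, 0.314, -0.047, 1.21, 0, 1.571], TCP at [0.261, 0.54, 0.196] pointing down, gripper open.
Joint ranges: [-2.67, 2.67], [-0.69, 1.73], [-1.03, 1.25], [-2.08, 2.16], [-1.42, 1.45], [-3.14, 3.14]. Speed limits (rad/s): [2.39, 2.39, 3.01, 3.14, 3.14, 3.14].

## Interface

Orientations are given as a 3x3 rotation matrix whose columns are the frame's x, y, z axes.
In Python, from plant import bot gives the robot as it stands. The module is installed in compiled form; this text tells all that it offers. Calls block until the motion is done:
- bot.move_to(position, orientation): joint-space move of the TCP to a pose.
- bot.line_to(position, rotation=None, rate=0.15, f_stop=None): straight line of the TCP; rotation=None keeps the orientation; rate is the mean speed in m/s. With f_stop (N) it stops when the force on the tool has changed by that much, and returns True; else False.
- bot.move_j(angles): joint-space move.
- bot.move_gripper(opening, force=None): finger opening in m; force is the grip in N (None keeps the last); returns when the fingers have stopped.
- bot.hold(seconds).
- bot.inverse_kinematics(position, orientation): joint angles nearest the present ones, or None.
- bot.get_state(): the state.
- bot.get_image(name): name is "scene" or "top"; returns the picture (384x512x3 uint8, blue, green, red); there is no depth.
- bot.calibration(name): a dict with "fx", "fy", "cx", "cy" (pixels), "camera_from_world" (4x4, takes a point from world to camera coordinates). Camera axes: x right, y up, looking along -z (the intrinsics and any distortion apply to the point x, -y, -z); pixel columns grow to the right and rows downward; lengths in m; the calibration is good to about 2 mm. A picture is of the moment at which its call begins. calibration takes no time and is no camera call.
A pose or a line that the arm cannot do raises bot.MotionError and nothing moves.
- bot.close_job(): hands the job in; it is judged then, once.
The state is a dict: "clock": time; "qpos": joint angles; "qd": joint speeds; "joint_torque": joint torques, N m; "ee_pos": TCP position; "orientation": TCP orientation; "contact_force": force on the tool from outside, world axes, zero at the start; "torque": the same for the moment, N m; "opening": finger opening in m; "grasp_force": force on a finger pad.
Only numpy, scipy, OpenCV 4.12 (cv2) and the standard library are available. Lean on these libraries where they do the work, as an engineer would, in place of code of your own. Each camera call takes 0.05 s, during which the arm holds its last target. There are 200 camera calls.

## Task

Get the grey test box ready for a circuit board: of the four aluminium sleeves on the green mat, fit the one that goes over the upright pin beside the box and ends flush with the pin's top, fully down on the base plate, and let go of it. Then take the box's sprung cover by its bar, raise it past its balance point (52 degrees open) without letting it fly open to its stop, bring it back down and finish while still holding it, motionless, just below the balance point, within about ten degrees. Leave everything else where it is.

Things in the scene. Friction and masses are not known exactly. Their poses are not given: they have to be found in the camera images.
- pin_foot (a point): foot of the fixed steel pin, on its axis, at the base plate's top face (8 mm above the table). Pin 20 mm across, standing 40 mm above this point, last 6 mm tapered to 12 mm. Frame turns with the box: x from the box's front (bar side, nearest the robot) to its rear, z up. The box's side wall is 80 mm from the pin's axis, towards -y; box with cover is 112 mm tall.
- cover_hinge (a point): middle of the cover's hinge axis, 106 mm above the table along the rear edge of the box; fixed to the box. x points from the box's front to its rear (away from the bar), y lies along the hinge axis, z up. The box is 200 mm deep (x) and 220 mm wide (y).
- cover_bar (a point): middle of the cover's handle: round steel bar 12 mm thick, 120 mm long, parallel to the hinge and 250 mm from it, 50 mm clear of the cover's front edge. Shut, it is level with the hinge, 106 mm above the table; at angle q it lies 250 cos q mm in front of the hinge and 250 sin q above it. Pinched from above across the bar, it turns between the fingers as the cover swings.
- cover (a joint): opening angle of the cover in rad: 0 shut (the start), growing as the bar rises, stop at 1.4. Cover 0.9 kg with a counterbalance spring: balance point at 0.90 rad (52 degrees). Below it the cover falls shut when let go; above it swings open by itself. About 1.5 N up at the bar starts it, less towards balance. A thick stroke on the steel quadrant at the box's other side marks it.
- sleeve_short_mid (a point): centre (half-way up, on the axis) of a loose plain aluminium sleeve standing upright on the green mat, z along its axis: outside diameter 40 mm, height 26 mm, bore 24 mm
- sleeve_40_mid (a point): centre (half-way up, on the axis) of a loose plain aluminium sleeve standing upright on the green mat, z along its axis: outside diameter 40 mm, height 40 mm, bore 24 mm
- sleeve_tall_mid (a point): centre (half-way up, on the axis) of a loose plain aluminium sleeve standing upright on the green mat, z along its axis: outside diameter 40 mm, height 56 mm, bore 24 mm
- sleeve_narrow_mid (a point): centre (half-way up, on the axis) of a loose plain aluminium sleeve standing upright on the green mat, z along its axis: outside diameter 40 mm, height 40 mm, bore 12 mm
- spool: bystander: small grey flanged spool, 44 mm across, 30 mm high, at the far end of the green mat; origin under its centre
- screwdriver: bystander: screwdriver lying on the table near the robot; origin under its middle
- bottle: bystander: white bottle, 54 mm across, 130 mm tall; origin under its centre
- tape: bystander: blue roll of tape lying flat, 84 mm across, 19 mm high; origin under its centre
- meter: bystander: black hand meter lying flat, 150 x 75 x 32 mm; origin under its centre
Not all that is in view belongs to the job. What is shaped like the part that bears sleeve_40_mid but blue or red is not meant.

How it is judged:
By the outcome, as a careful person would: the job done as asked, in the order asked, and still so for the second after the job is handed in, while the arm keeps its last pose, push and grip.
It also fails if it takes over 58 s, if anything falls off the work surface, if the arm or the gripper's body presses on something with over 40 N, if the wrist force passes 120 N, or if a joint passes its speed limit or range.

## Working session

There is one attempt and no reset: what is moved stays moved. The work goes in short steps, each a Python script; the robot and the scene stay as the last script left them, time stands still between calls to the robot, and variables do not carry over. Pictures are saved under pics/ and viewed, at most 10 in all, crops included, and the job is handed in when it is done.

```bash
mkdir -p pics; python3 - <<'E'
from plant import bot
import cv2,numpy as np
for n in("scene","top"):
    cv2.imwrite(f"pics/{n}0.png",bot.get_image(n)); c=bot.calibration(n); print(n,{k:(np.round(v,4).tolist()) for k,v in c.items()})
s=bot.get_state();print(s["clock"],s["ee_pos"],s["orientation"],bot.hold_point_z)
E
```

```text
scene {'fx': 485.9401, 'fy': 485.9401, 'cx': 257.189, 'cy': 194.521, 'camera_from_world': [[-0.5541, 0.8324, -0.0002, 0.3211], [-0.5904, -0.3928, 0.7051, 0.2522], [0.5869, 0.3908, 0.7091, -1.6993], [0.0, 0.0, 0.0, 1.0]]}
top {'fx': 413.5556, 'fy': 413.5556, 'cx': 257.6486, 'cy': 192.2983, 'camera_from_world': [[0.0025, -1.0, 0.001, -0.0474], [0.995, 0.0026, 0.1, -0.5357], [-0.1, 0.0007, 0.995, -1.1366], [0.0, 0.0, 0.0, 1.0]]}
0.1 [0.26061271 0.53979626 0.19570261] [[-9.00556334e-01  4.34738839e-01 -6.55955162e-04]
 [ 4.34739333e-01  9.00555198e-01 -1.43125036e-03]
 [-3.14962911e-05 -1.57409109e-03 -9.99998761e-01]] 0.0187
```

View pics/scene0.png

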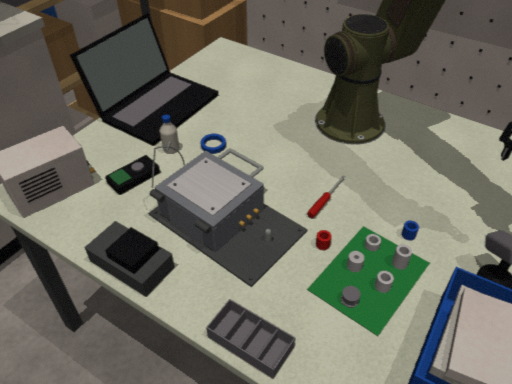

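View pics/top0.png

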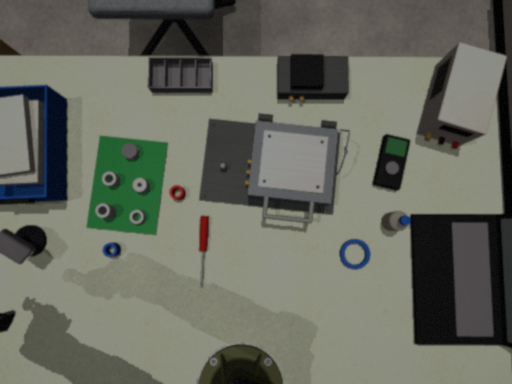

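The top view shows the four sleeves on the mat at about (110,179), (141,185), (105,212) and (137,217). The spool is at (130,152), the pin at (223,167) and the bar at (288,218). I'll enlarge both views to tell the sleeves apart.

```bash
cat > h.py <<'E'
import numpy as np,cv2
from plant import bot
def proj(n,p):
    c=bot.calibration(n);q=c["camera_from_world"]@np.append(p,1);return np.array([c["cx"]+c["fx"]*q[0]/-q[2],c["cy"]+c["fy"]*-q[1]/-q[2]])
def cast(n,uv,z):
    c=bot.calibration(n);T=np.array(c["camera_from_world"]);R=T[:3,:3];o=-R.T@T[:3,3]
    d=R.T@np.array([(uv[0]-c["cx"])/c["fx"],-(uv[1]-c["cy"])/c["fy"],-1]);return o+d*(z-o[2])/d[2]
E
python3 - <<'E'
from h import *
s=cv2.imread("pics/scene0.png");t=cv2.imread("pics/top0.png")
a=cv2.resize(s[220:315,310:430],None,fx=5,fy=5,interpolation=cv2.INTER_CUBIC)[:, :400+200]
b=cv2.resize(t[130:240,85:175],None,fx=4.4,fy=4.4,interpolation=cv2.INTER_CUBIC)
im=np.zeros((484,400+400,3),np.uint8)
a=cv2.resize(a,(400,317));im[:317,:400]=a;im[:b.shape[0],400:400+b.shape[1]]=b
cv2.imwrite("pics/crop1.png",im)
p=cv2.resize(s[140:280,140:310],None,fx=4,fy=4,interpolation=cv2.INTER_CUBIC);cv2.imwrite("pics/box_s.png",p)
p=cv2.resize(t[110:240,195:355],None,fx=4.5,fy=4.5,interpolation=cv2.INTER_CUBIC);cv2.imwrite("pics/box_t.png",p)
for n,uv in dict(A=(110,179),B=(141,185),C=(105,212),D=(137,217)).items():
    for h in(.026,.04,.056):
        P=cast("top",uv,h);print(n,h,P.round(3),proj("scene",P).round(1), proj("scene",P*[1,1,0]).round(1))
E
```

```text
A 0.026 [0.573 0.371 0.026] [383.8 280.9] [381.9 286.9]
A 0.04 [0.571 0.366 0.04 ] [383.3 276.1] [380.3 285.4]
A 0.056 [0.569 0.36  0.056] [382.6 270.6] [378.6 283.8]
B 0.026 [0.556 0.283 0.026] [354.3 260.4] [352.9 266.5]
B 0.04 [0.554 0.279 0.04 ] [354.  255.9] [351.8 265.4]
B 0.056 [0.552 0.274 0.056] [353.6 250.7] [350.6 264.1]
C 0.026 [0.479 0.381 0.026] [402.1 257.6] [400.  263.7]
C 0.04 [0.479 0.376 0.04 ] [401.5 253.1] [398.3 262.6]
C 0.056 [0.478 0.37  0.056] [400.7 248. ] [396.3 261.4]
D 0.026 [0.466 0.291 0.026] [372.  239.1] [370.4 245.3]
D 0.04 [0.465 0.287 0.04 ] [371.6 234.9] [369.1 244.5]
D 0.056 [0.464 0.283 0.056] [371.  230.1] [367.6 243.6]
```

View pics/crop1.png

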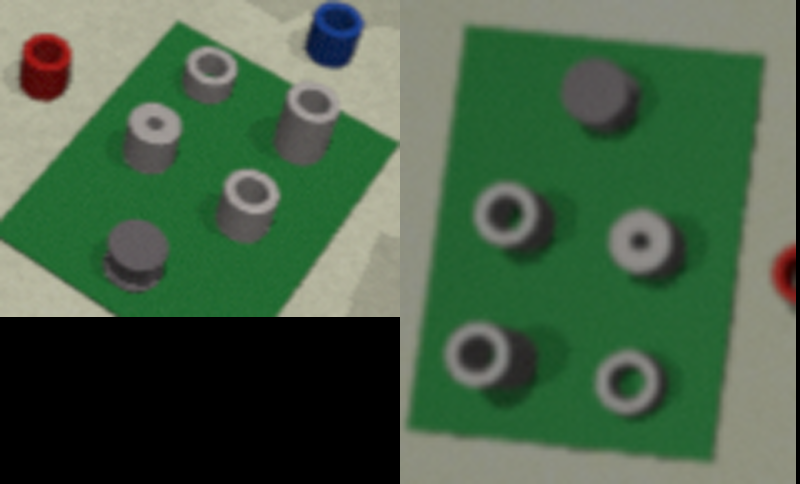

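View pics/box_t.png

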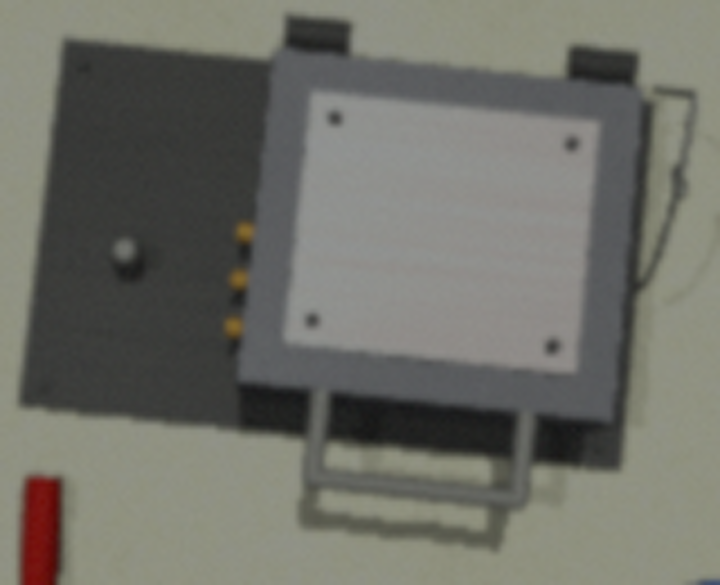

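View pics/box_s.png

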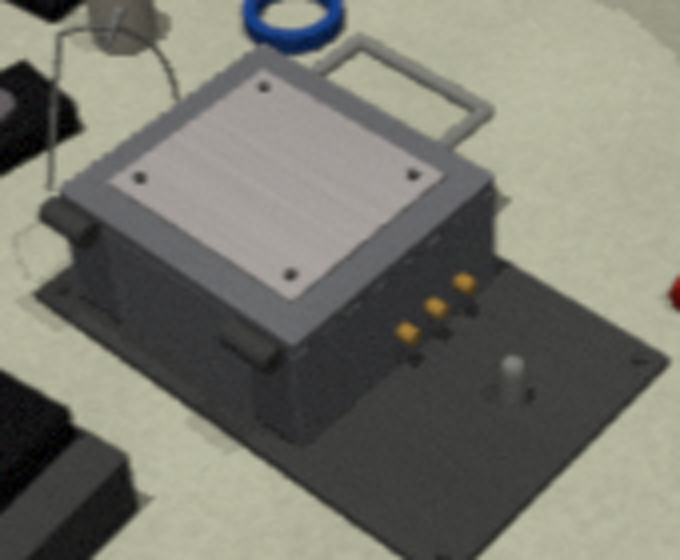

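By position and parallax:
- **A:** top px (110,179), scene (384,277). 40 mm tall with a wide bore, so this is the one that fits.
- **B:** (141,185). 40 mm tall with a narrow bore.
- **C:** (105,212). Tall.
- **D:** (137,217). Short.
- **Spool:** (130,152).

The red and blue sleeves are decoys, so I'm using A. Next I'll measure A, the pin and the bar accurately.

```bash
python3 - <<'E'
from h import *
t=cv2.imread("pics/top0.png");s=cv2.imread("pics/scene0.png")
def ring(im,uv,r=12,th=115):
    u,v=map(int,uv);g=im[v-r:v+r,u-r:u+r].astype(int)
    m=(g.min(2)>th).astype(np.uint8)
    cs,_=cv2.findContours(m,cv2.RETR_EXTERNAL,cv2.CHAIN_APPROX_NONE);c=max(cs,key=cv2.contourArea)
    e=cv2.fitEllipse(cv2.convexHull(c));return np.array(e[0])+[u-r,v-r],e[1]
for th in(95,110,125):
  for n,im,uv in(("top",t,(110,179)),("scene",s,(384,277))):
    c,ax=ring(im,uv,11,th);print(th,n,c.round(1),np.round(ax,1),cast(n,c,.040).round(4))
def tri(a,b):
    # closest point of two rays
    A0,A1=cast("top",a,0),cast("top",a,.2);B0,B1=cast("scene",b,0),cast("scene",b,.2)
    d,e=A1-A0,B1-B0;x=np.linalg.lstsq(np.c_[d,-e],B0-A0,rcond=None)[0];p,q=A0+d*x[0],B0+e*x[1];return (p+q)/2,np.linalg.norm(p-q)
# pin tip
for n,im,(u,v) in(("top",t,(223,166)),("scene",s,(268,231))):
    g=im[v-6:v+7,u-6:u+7].astype(float).mean(2);w=np.clip(g-95,0,None);Y,X=np.mgrid[-6:7,-6:7]
    c=np.array([u+(w*X).sum()/w.sum(),v+(w*Y).sum()/w.sum()]);print(n,g.max(),c,cast(n,c,.048).round(4),cast(n,c,.04).round(4))
print("pin tri",tri((222.8,165.6),(268,230.5)))
a,b=cast("top",(265,217.1),.106),cast("top",(310.6,220.4),.106);print("bar",a,b,(a+b)/2,np.linalg.norm(a-b),np.degrees(np.arctan2(*(a-b)[:2])))
# scene bar ends: (357,38),(490,110)
a,b=cast("scene",(140+357/4,140+41/4),.106),cast("scene",(140+488/4,140+110/4),.106);print("bar scene",a,b,(a+b)/2,np.linalg.norm(a-b),np.degrees(np.arctan2(*(a-b)[:2])))
q=[cast("top",(195+x/4.5,110+y/4.5),.008) for x,y in((64,40),(22,405),(620,467))];print(q,np.degrees(np.arctan2(*(q[1]-q[2])[:2])),np.degrees(np.arctan2(*(q[0]-q[1])[1::-1])))
E
```

```text
95 top [108.5 178.1] [13.5 13.8] [0.5732 0.3702 0.04  ]
95 scene [384.9 277.2] [13.1 16.5] [0.5714 0.3707 0.04  ]
110 top [108.4 178.2] [12.5 13. ] [0.5729 0.3705 0.04  ]
110 scene [385.1 277. ] [12.6 16.1] [0.5708 0.3709 0.04  ]
125 top [106.1 178. ] [ 6.5 10.3] [0.5735 0.3769 0.04  ]
125 scene [385.2 276.9] [12.2 15.7] [0.5704 0.3709 0.04  ]
top 109.33333333333333 [222.13839286 164.89732143] [0.61   0.0529 0.048 ] [0.6113 0.0536 0.04  ]
scene 123.33333333333333 [267.59646739 230.375     ] [0.6099 0.0533 0.048 ] [0.604  0.0497 0.04  ]
pin tri (array([0.60798231, 0.0522288 , 0.04502589]), np.float64(0.0020725705898874433))
bar [ 0.46295498 -0.06525304  0.106     ] [ 0.45467495 -0.18399058  0.106     ] [ 0.45881497 -0.12462181  0.106     ] 0.11902589637488187 3.989000021652076
bar scene [ 0.45440364 -0.18188945  0.106     ] [ 0.46437995 -0.06022647  0.106     ] [ 0.45939179 -0.12105796  0.106     ] 0.12207131310829393 -175.31225832350734
[array([0.75210301, 0.09550326, 0.008     ]), array([0.51518396, 0.11876314, 0.008     ]), array([ 0.47684625, -0.25990063,  0.008     ])] 5.7811959850611085 -5.607130466161362
```

```bash
cat >> h.py <<'E'
th=np.radians(5.2);bx=np.array([np.cos(th),-np.sin(th),0]);by=np.array([np.sin(th),np.cos(th),0])
def Rt(s=1):
    y=s*bx;z=np.array([0,0,-1.]);return np.c_[np.cross(y,z),y,z]
def st(m=""):
    s=bot.get_state();print(m,round(s["clock"],2),np.round(s["ee_pos"],4),"F",np.round(s["contact_force"],1),"op",round(s["opening"],4),"g",round(float(np.max(s["grasp_force"])),1));return s
PIN=np.array([.610,.053])
E
python3 - <<'E'
from h import *
P=np.array([.572,.3705])
for s in(1,-1):
    for p in((*P,.15),(*P,.008),(*PIN,.15),(*PIN,.015),(.459,-.123,.2),(.459,-.123,.087),(.555,-.132,.29),(.58,-.133,.31)):
        j=bot.inverse_kinematics(np.array(p),Rt(s));print(s,p,None if j is None else np.round(j,2))
R=Rt(1) if bot.inverse_kinematics(np.array([*P,.008]),Rt(1)) is not None and abs(bot.inverse_kinematics(np.array([*P,.008]),Rt(1))[5])<abs((bot.inverse_kinematics(np.array([*P,.008]),Rt(-1)) if bot.inverse_kinematics(np.array([*P,.008]),Rt(-1)) is not None else [9]*6)[5]) else Rt(-1)
bot.move_to(np.array([*P,.14]),R);st("above")
bot.move_gripper(.062)
print(bot.line_to(np.array([*P,.008]),rate=.12,f_stop=8));st("down")
bot.move_gripper(.03,force=40);st("grip")
bot.line_to(np.array([*P,.14]),rate=.15);st("lift")
t,s=bot.get_image("top"),bot.get_image("scene")
cv2.imwrite("pics/lift.png",np.hstack([cv2.resize(s[180:320,300:450],(400,373)),cv2.resize(t[120:260,70:220],(400,373))]))
E
```

```text
1 (np.float64(0.572), np.float64(0.3705), 0.15) [0.57 0.49 0.1  1.19 0.   2.24]
1 (np.float64(0.572), np.float64(0.3705), 0.008) [ 0.57  0.58 -0.08  0.91  0.    2.24]
1 (np.float64(0.61), np.float64(0.053), 0.15) [ 0.09  0.36 -0.09  1.12  0.    1.75]
1 (np.float64(0.61), np.float64(0.053), 0.015) [ 0.09  0.46 -0.27  0.84  0.    1.75]
1 (0.459, -0.123, 0.2) [-0.26  0.08 -0.33  1.16  0.    1.4 ]
1 (0.459, -0.123, 0.087) [-0.26  0.16 -0.51  0.9   0.    1.4 ]
1 (0.555, -0.132, 0.29) [-0.23  0.24  0.06  1.4   0.    1.43]
1 (0.58, -0.133, 0.31) [-0.23  0.29  0.17  1.46  0.    1.44]
-1 (np.float64(0.572), np.float64(0.3705), 0.15) [ 0.57  0.49  0.1   1.19  0.   -0.91]
-1 (np.float64(0.572), np.float64(0.3705), 0.008) [ 0.57  0.58 -0.08  0.91  0.   -0.91]
-1 (np.float64(0.61), np.float64(0.053), 0.15) [ 0.09  0.36 -0.09  1.12  0.   -1.39]
-1 (np.float64(0.61), np.float64(0.053), 0.015) [ 0.09  0.46 -0.27  0.84  0.   -1.39]
-1 (0.459, -0.123, 0.2) [-0.26  0.08 -0.33  1.16  0.   -1.74]
-1 (0.459, -0.123, 0.087) [-0.26  0.16 -0.51  0.9   0.   -1.74]
-1 (0.555, -0.132, 0.29) [-0.23  0.24  0.06  1.4   0.   -1.71]
-1 (0.58, -0.133, 0.31) [-0.23  0.29  0.17  1.46  0.   -1.71]
above 2.22 [0.5717 0.3708 0.1401] F [0.5 0.3 0.3] op 0.0856 g 0.0
False
down 3.83 [0.5727 0.3709 0.009 ] F [-0.5 -0.2 -0. ] op 0.0619 g 0.0
grip 4.24 [0.5721 0.3706 0.0082] F [-0.1  0.1  0.5] op 0.0302 g 0.0
lift 5.28 [0.5714 0.3701 0.1389] F [ 0.6  0.4 -0. ] op 0.0302 g 0.0
```

View pics/lift.png

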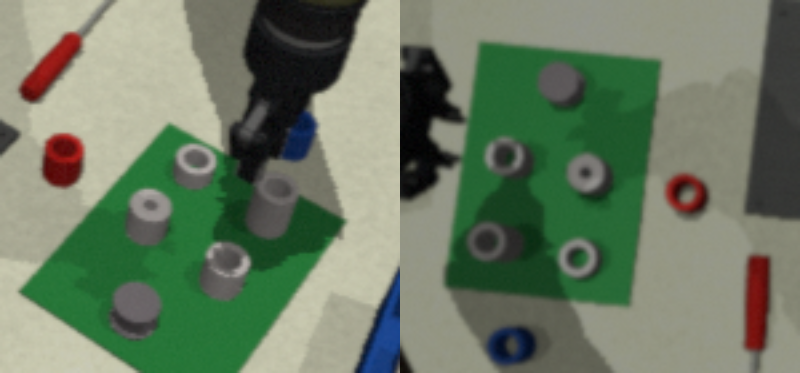

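The grasp missed: the fingers closed to 30 mm on nothing, and sleeve A is still standing at about px (109,178). I'll mark the projected TCP on a fresh picture to check whether the calibration and the arm agree.

```bash
python3 - <<'E'
from h import *
s0=st();print(s0["orientation"].round(3) if hasattr(s0["orientation"],"round") else s0["orientation"])
print({k:np.shape(v) for n in("top",) for k,v in bot.calibration(n).items()})
out=[]
for n,(u,v) in(("scene",(330,190)),("top",(60,130))):
    im=bot.get_image(n);c=im[v:v+90,u:u+90];c=cv2.resize(c,(400,400),interpolation=cv2.INTER_CUBIC)
    R=np.array(s0["orientation"])
    for k,col in((0,(0,0,255)),(-.0187,(0,255,255))):
        for d in(-.015,.015):
            p=proj(n,s0["ee_pos"]+R@[0,d,k]);cv2.circle(c,tuple(int(x) for x in (p-[u,v])*400/90),4,col,-1)
    p=proj(n,np.array([.572,.3705,.04]));cv2.circle(c,tuple(int(x) for x in (p-[u,v])*400/90),4,(255,0,255),-1)
    out.append(c)
cv2.imwrite("pics/chk.png",np.hstack(out))
E
```

```text
5.38 [0.5712 0.37   0.1385] F [0.4 0.5 0.6] op 0.0304 g 0.0
[[-0.091 -0.996 -0.002]
 [-0.996  0.091 -0.001]
 [ 0.002  0.002 -1.   ]]
{'fx': (), 'fy': (), 'cx': (), 'cy': (), 'camera_from_world': (4, 4)}
```

View pics/chk.png

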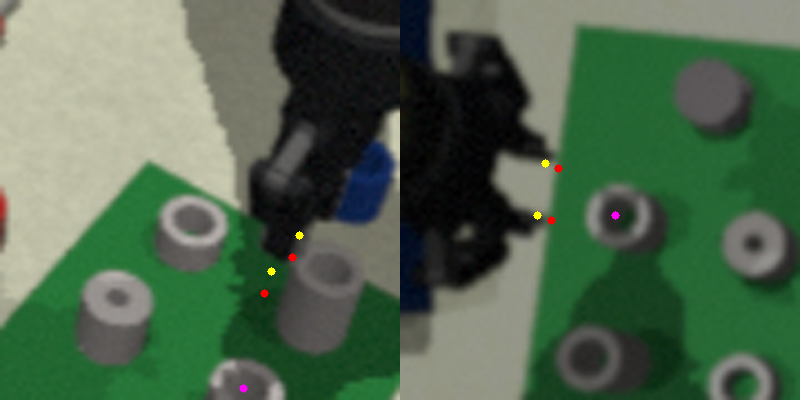

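The picture shows the fingers about 3–6 px further out and higher than the projected tips, so the real tips sit above the nominal TCP. I'll measure that with a light touch of the shut fingers on bare table, then compare with the gripper at 62 mm.

```bash
python3 - <<'E'
from h import *
q=cast("top",(187,160),0)[:2];print(q)
bot.line_to(np.array([*q,.10]),rate=.3)
for op in(.0,.062):
    bot.move_gripper(op);st("set")
    print(bot.line_to(np.array([*q,.04]),rate=.2,f_stop=5));print(bot.line_to(np.array([*q,-.04]),rate=.04,f_stop=5));st(f"op {op}")
    if op==0:
        t,s=bot.get_image("top"),bot.get_image("scene");cv2.imwrite("pics/pt.png",t);cv2.imwrite("pics/ps.png",s)
        print(proj("top",bot.get_state()["ee_pos"]),proj("scene",bot.get_state()["ee_pos"]))
    bot.line_to(np.array([*q,.08]),rate=.2)
E
```

```text
[0.63214365 0.15918377]
set 6.77 [0.632  0.16   0.1001] F [ 0.1 -0.6 -0.1] op -0.0001 g 0.0
True
True
op 0.0 9.72 [ 0.6322  0.1592 -0.0347] F [-0.2  0.   5.7] op -0.0002 g 2.6
[188.95227772 162.03556033] [296.08565553 272.84994539]
set 11.16 [0.6322 0.1592 0.0799] F [0.8 1.  0.1] op 0.0621 g 0.0
True
False
op 0.062 14.07 [ 0.6323  0.1592 -0.0399] F [ 0.   0.6 -0.4] op 0.0621 g 0.0
```

Shut tips touch the table at a reported z of -0.0347, so the tool is about 35 mm shorter than reported. I'll check the lateral offset on the touch picture.

```bash
python3 - <<'E'
from h import *
out=[]
for n,f in(("scene","ps"),("top","pt")):
    im=cv2.imread(f"pics/{f}.png");p=proj(n,np.array([.6322,.1592,0]));u,v=(p-25).astype(int);c=cv2.resize(im[v:v+50,u:u+50],(400,400),interpolation=cv2.INTER_CUBIC)
    c=np.clip(c.astype(int)*1.8,0,255).astype(np.uint8);cv2.circle(c,tuple(int(x) for x in (p-[u,v])*8),3,(0,0,255),-1);out.append(c)
cv2.imwrite("pics/touch.png",np.hstack(out))
E
```

```text
(no output)
```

View pics/touch.png

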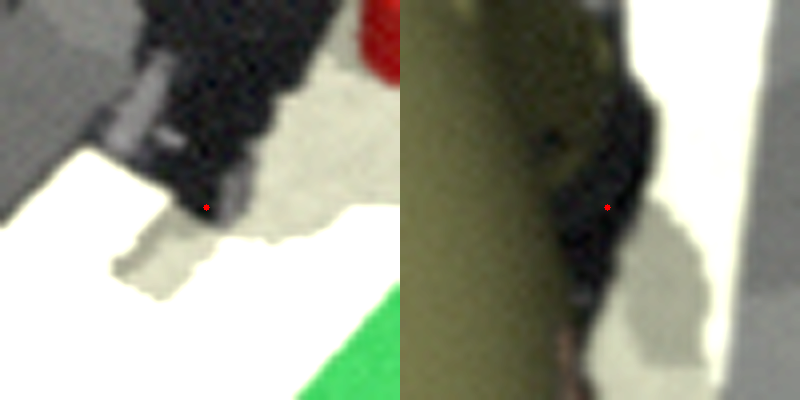

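The touch point lines up in both views, so only the height is off. Retrying the grasp with the correction, then carrying the sleeve to the pin.

```bash
cat >> h.py <<'E'
DZ=-.0347
def L(xy,z,**k): return bot.line_to(np.array([xy[0],xy[1],z+DZ]),**k)
E
python3 - <<'E'
from h import *
P=np.array([.572,.3705]);G=.006
L((.632,.159),.13,rate=.3);L(P,.13,rate=.3)
print(L(P,G,rate=.12,f_stop=8));st("down")
bot.move_gripper(.03,force=40);s=st("grip")
if s["opening"]>.036:
    bot.hold(.1);L(P,.13,rate=.2);s=st("lift")
    if s["opening"]>.036:
        L(PIN,.13,rate=.25);st("over pin")
        print(L(PIN,.063,rate=.15,f_stop=8));st("above tip")
        print(L(PIN,G,rate=.06,f_stop=6));st("down")
E
```

```text
False
down 17.14 [ 0.5728  0.3709 -0.0277] F [-0.2 -0.2 -0.5] op 0.0618 g 0.0
grip 17.47 [ 0.5728  0.3711 -0.0274] F [-0.3  0.1  5.9] op 0.0393 g 40.4
lift 18.33 [0.5712 0.37   0.0939] F [-0.1 -1.  -1.4] op 0.0394 g 40.3
over pin 19.76 [0.6098 0.054  0.0952] F [-0.2 -0.  -0.2] op 0.0393 g 40.3
False
above tip 20.36 [0.6102 0.0536 0.0286] F [ 0.   0.2 -0.5] op 0.0393 g 40.3
True
down 21.15 [ 0.6098  0.053  -0.0228] F [-0.4  0.2  3.1] op 0.0396 g 40.9
```

Stopped at plate level, not on the pin's tip, so the sleeve is on the pin. I'll release it, retreat and check.

```bash
python3 - <<'E'
from h import *
bot.move_gripper(.062);st("rel")
z=bot.get_state()["ee_pos"][2]-DZ
L(PIN,.10,rate=.15);L(PIN+[-.10,.06],.16,rate=.3);s=st("up")
t,sc=bot.get_image("top"),bot.get_image("scene")
out=[]
for n,im in(("scene",sc),("top",t)):
    p=proj(n,np.array([*PIN,.048]));u,v=(p-20).astype(int);out.append(cv2.resize(im[v:v+40,u:u+40],(400,400),interpolation=cv2.INTER_CUBIC))
    print(n,p-[u,v],proj(n,np.array([*PIN,.008]))-[u,v])
cv2.imwrite("pics/seat.png",np.clip(np.hstack(out).astype(int)*1.4,0,255).astype(np.uint8))
cv2.imwrite("pics/top_now.png",t);cv2.imwrite("pics/scene_now.png",sc)
E
```

```text
rel 21.5 [ 0.609   0.053  -0.0232] F [0.2 0.  0.7] op 0.0619 g 0.0
up 22.82 [0.5096 0.1132 0.1248] F [ 1.4  0.1 -0.2] op 0.0618 g 0.0
scene [20.45906754 20.35525036] [20.24023628 30.00497715]
top [20.12031882 20.89518899] [21.29551089 23.20278931]
```

View pics/seat.png

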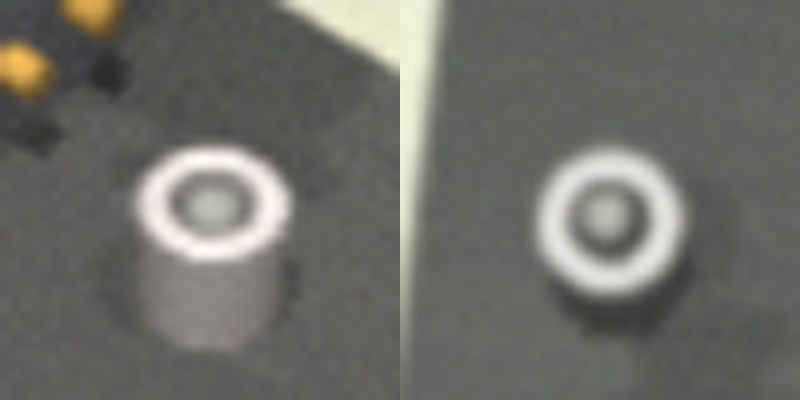

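Sleeve seated and flush with the pin top: the ring and the pin tip share a centre at (210,205) in the scene crop and (608,218) in the top crop. Now the cover.

```bash
python3 - <<'E'
from h import *
B=np.array([.459,-.123])
bot.move_gripper(.04)
L((.50,.11),.22,rate=.3);L(B,.22,rate=.3);st("over bar")
print(L(B,.13,rate=.15,f_stop=8));print(L(B,.086,rate=.06,f_stop=6));st("at bar")
bot.move_gripper(.008,force=40);st("grip");bot.hold(.2);st("grip")
E
```

```text
over bar 24.56 [ 0.4586 -0.1222  0.1846] F [ 0.6  0.8 -0.6] op 0.0403 g 0.0
False
False
at bar 26.19 [ 0.4592 -0.1231  0.0515] F [-0.4 -0.2 -0.3] op 0.0402 g 0.0
grip 26.57 [ 0.4621 -0.1234  0.0525] F [ 5.   0.2 -1.4] op 0.0108 g 38.9
grip 26.77 [ 0.4621 -0.1234  0.0525] F [ 5.7  1.  -2.2] op 0.0106 g 38.9
```

Bar gripped, about 3 mm further out than estimated. I'll swing it along the arc past balance, then back.

```bash
cat >> h.py <<'E'
B0=np.array([.4621,-.1234,.0525]);H=B0+.25*bx
def arc(q0,q1,rate,n):
    for q in np.linspace(q0,q1,n+1)[1:]:
        bot.line_to(H-.25*np.cos(q)*bx+[0,0,.25*np.sin(q)],rate=rate);qm()
def qm():
    s=bot.get_state();d=H-s["ee_pos"];q=np.arctan2(-d[2],d@bx);print(round(s["clock"],2),"q",round(q,3),"r",round(np.hypot(d[2],d@bx),4),"F",np.round(s["contact_force"],1),"op",round(s["opening"],4),"g",round(float(np.max(s["grasp_force"])),1))
E
python3 - <<'E'
from h import *
arc(0,.2,.06,2);arc(.2,.8,.09,6)
E
```

```text
27.36 q 0.099 r 0.2503 F [-0.1 -0.6 -2.3] op 0.0104 g 38.9
27.93 q 0.2 r 0.2504 F [-2.  -0.4 -1.7] op 0.0107 g 39.0
28.35 q 0.301 r 0.2506 F [-4.4  0.5 -0.2] op 0.01 g 39.1
28.77 q 0.401 r 0.2509 F [-6.2 -0.6  0.3] op 0.0102 g 39.2
29.2 q 0.5 r 0.2513 F [-8.7 -0.7  3.5] op 0.0104 g 39.2
29.62 q 0.599 r 0.2518 F [-10.9  -2.1   6. ] op 0.0106 g 39.3
30.05 q 0.7 r 0.2523 F [-13.   -2.5   7.9] op 0.0104 g 39.3
30.48 q 0.801 r 0.2528 F [-14.5  -3.   12.1] op 0.0107 g 39.4
```

There is a growing radial push of about 19 N, which means the hinge sits about 4 mm higher than assumed. Correcting that before crossing balance.

```bash
echo 'H=H+np.array([0,0,.004])' >> h.py
python3 - <<'E'
from h import *
qm();arc(.79,.99,.06,3);bot.hold(.4);qm()
arc(.99,.82,.05,3);bot.hold(.5);qm()
out=bot.get_image("scene");t=bot.get_image("top")
for n in("scene","top"):
    for q in(.75,.82,.9):print(n,q,[proj(n,H-.25*np.cos(q)*bx+[0,0,.0535+.25*np.sin(q)]+s*by*.06).round(1).tolist() for s in(-1,1)])
cv2.imwrite("pics/fin.png",np.hstack([cv2.resize(out[60:280,110:310],(400,440)),cv2.resize(t[90:270,190:353],(400,440))]))
E
```

```text
30.48 q 0.79 r 0.25 F [-14.5  -3.   12.1] op 0.0107 g 39.4
30.91 q 0.863 r 0.2503 F [-3.3 -4.6  1.9] op 0.0106 g 39.3
31.33 q 0.929 r 0.2506 F [-4.1 -5.3  3.3] op 0.0106 g 39.2
31.76 q 0.997 r 0.2509 F [-3.9 -7.   4.9] op 0.0102 g 39.1
32.16 q 0.996 r 0.2509 F [-4.  -5.9  5.1] op 0.0105 g 39.1
32.59 q 0.94 r 0.2508 F [-3.4 -6.3  6.1] op 0.0107 g 39.1
33.02 q 0.883 r 0.2506 F [-3.9 -5.8  4.9] op 0.0102 g 39.6
33.46 q 0.826 r 0.2504 F [-3.7 -4.8  4.2] op 0.0102 g 39.9
33.96 q 0.827 r 0.2504 F [-4.3 -4.3  4.3] op 0.0106 g 39.9
scene 0.75 [[208.7, 112.0], [243.9, 129.7]]
scene 0.82 [[205.0, 110.2], [240.6, 128.1]]
scene 0.9 [[200.6, 108.7], [236.5, 126.8]]
top 0.75 [[322.8, 186.5], [268.5, 181.5]]
top 0.82 [[324.2, 180.2], [269.2, 175.1]]
top 0.9 [[325.7, 172.5], [270.0, 167.3]]
```

View pics/fin.png

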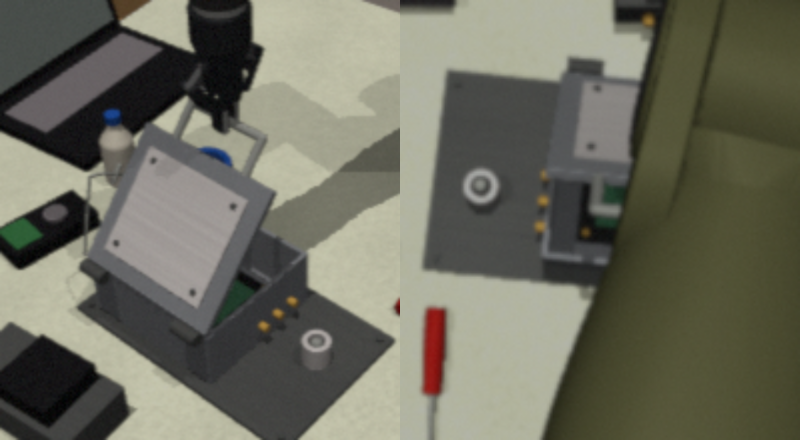

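The bar's ends in the scene view, about (207,108) and (242,130), match the projection for q ≈ 0.82. The cover is still, the bar is held and the sleeve is seated, so I'm handing in.

```bash
python3 -c "
from plant import bot
print(bot.close_job())"
```

```text
the job is handed in; nothing more can be done
None
```

The job is handed in at about 34 s: the 40 mm wide-bore sleeve is fully down on the pin, flush with its top and released, and the cover went up to about 0.99 rad, past balance, and is now held still at about 0.83 rad.

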